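# Load the drying carousel and turn the blue tumbler to the front

## Robot

A 6-joint arm with a two-finger parallel gripper is mounted at the origin on a cart in front of the work surface, level with it; the furniture and walls round the work are solid. World frame = base frame: x ahead of the robot, y to its left, z up, the work surface at z = 0. Lengths are in mm, angles in rad, forces in N, time in s.
With the tool pointing down it reaches from about 275 to 750 mm from the base axis. Payload 10.2 kg.
Tool frame: the origin (TCP) lies at the very end of the fingers, on their centre line; the grasp point (between the pads) lies 19 mm behind it; z points along the fingers, y is the line along which they close (so a half turn about z gives the same grasp; the last joint's range is limited). The gripper opens to 85 mm and grips with 20 to 120 N. Pads are 22 mm wide; open, the fingers measure 114 mm over their backs; the gripper's body (76 mm by 85 mm) begins 54 mm behind the grasp point. The pads swing forward as they close: fully open they stand 13 mm farther back than shut.
Start: joints at [-1.399, 0.313, 1.498, -0, 1.331, -0.223], TCP at [201.915, -484.625, 231.294] pointing down, gripper open.
Joint ranges: [-2.94, 2.94], [-0.97, 2.17], [0.19, 2.56], [-1.23, 4.37], [0.02, 3.11], [-2.88, 2.88]. Speed limits (rad/s): [2.39, 2.39, 3.01, 3.14, 3.14, 3.14].

## Interface

Orientations are given as a unit quaternion [w, x, y, z].
In Python, from rig import ctrl, optics gives the robot as it stands. The module is installed in compiled form; this text tells all that it offers.
- The arm moves only by the shell command python3 -m handwheel 'ROWS' [FORCE]. ROWS is JSON, a list that holds one entry, the list of rows, each a list of 5 numbers: the gripper command: -1 is fully open, 1 is shut, values between are in proportion, then the shift along the world's x, y, z in units of 50 mm (1.0 is 50 mm), then the turn about the world's z in units of 8 degrees (1.0 is 8 degrees). In form: [[[gripper, tx, ty, tz, twist], ...]]. A call has 1 to 10 rows; each row shifts and turns the commanded pose from where the row before left it; what a row does not reach is not made up. A row lasts 1/10 s, in which the tool goes at most 50 mm and 8.59 degrees, less where a joint would pass 70% of its speed; a pose out of reach is approached as far as the arm can. A call is refused whole if a number of a shift passes 1 or a number of a turn 1, either way. A call with a gripper value outside its range is refused whole. The fingers move at their own pace and stop on an object; FORCE is the grip in N (left out, the last holds). Time passes only in rows, so rows that do not move let the fingers close. It gives the time, the measured TCP pose, the force, the opening and the grip force at its end, in the units of the state.
- ctrl.sense(): the state, without advancing time (a new reading comes with each control period).
- optics.capture(name): name is "side" or "top" or "wrist"; returns a dict with "img" (420x560x3 uint8, blue, green, red), "K" (3x3 intrinsics, pixels), "R" (3x3) and "t" (3): a world point X has camera coordinates R X + t. Camera axes: x right, y down, z forward; pixel columns grow to the right and rows downward; lengths in mm; the calibration is good to about 2 mm. A picture is of the moment at which its call begins. There is no depth.
- ctrl.finish_job(): hands the job in; it is judged then, once.
The state is a dict: "time_s": time; "joints": joint angles; "dq": joint speeds; "tau": joint torques, N m; "eef_pos": TCP position; "ee_rot": TCP orientation; "force": force on the tool from outside, world axes, zero at the start; "wrist_torque": the same for the moment, N m; "grip_width": opening from 0.0 (shut) to 1.0 (fully open); "grip_force": force on a finger pad.
Only numpy, scipy, OpenCV 4.12 (cv2) and the standard library are available. Lean on these libraries where they do the work, as an engineer would, in place of code of your own. Each camera call takes 0.05 s, during which the arm holds its last target. There are 200 camera calls.

## Task

Lift the upside-down blue tumbler off the worktop and set it, still mouth down, fully down over the free peg of the drying carousel; let go of it. Then turn the carousel by its black top knob until the blue tumbler stands in line with the red mark on the base, and finish while still gripping the knob, holding the carousel still there. Leave the egg timer, garlic and salt shaker where they are.

Things in the scene. Friction and masses are not known exactly. Their poses are not given: they have to be found in the camera images.
- base: grey round fixed foot of the drying carousel, bolted to the worktop, 176 mm wide and 14 mm high, mostly hidden under the white disc. Its origin is on the worktop on the carousel's turning axis. A tongue sticks out along its own -x axis (roughly toward the robot) and carries the red mark, a red dot 17 mm wide, 110 mm from the axis.
- carousel (a joint): angle of the carousel about its upright axis (rad, grows counter-clockwise seen from above; turns freely past a full turn, either way). At 0 (or any multiple of 2 pi) the free peg stands exactly over the red mark's direction. Light friction, about 0.08 N m, no spring, no click stops; it stays where it is left.
- disc_center (a point): centre of the top of the carousel's white disc, on the axis. The disc is 202 mm wide, its top 30 mm above the worktop; it carries three grey pegs at 70 mm from the axis, 120 degrees apart, each 34 mm thick below and rounded at the top, 55 mm tall above the disc. Two pegs already carry upside-down clear glasses (58 mm wide, tops 104 mm above the worktop, fixed on their pegs); the third is free.
- free_peg (a point): foot of the free peg: on the peg's axis at the level of the disc's top, 30 mm above the worktop, 70 mm from the carousel's axis. The peg's round top is 55 mm above this point. The tumbler's rim rests on the disc at this level.
- knob: black round ribbed knob on the steel post in the middle of the carousel, 34 mm wide and 40 mm tall, its underside 135 mm and its top 175 mm above the worktop (above all the glasses). Turns with the carousel. Origin: centre of its underside, on the axis.
- knob_center (a point): centre of the black knob, 155 mm above the worktop; grip it here from above, in any direction.
- tumbler: the blue plastic tumbler, 85 mm tall, standing mouth down: 60 mm wide at the rim (below), 50 mm at the closed base (above), wall 3 mm, 90 g or so. Origin: centre of its rim, below; z points up toward the closed base.
- tumbler_center (a point): centre of the blue tumbler on its axis, half-way up (42.5 mm above its rim), where it is 55 mm wide.
- microwave_front (a point): middle of the front face of the red microwave, which stands on the worktop behind the work: 477 mm wide along y, 268 mm tall, fixed; its door handle bows out 42 mm toward the robot about 90 mm to the right (-y) of this point. Keep clear of it when swinging the arm.
- egg_timer: bystander: red and white egg timer, 60 mm wide, 58 mm tall; origin under its centre. Leave alone.
- garlic: bystander: garlic bulb, 53 mm wide, 52 mm tall; origin under its centre. Leave alone.
- salt_shaker: bystander: white and blue salt shaker with blue cap, 51 mm wide, 130 mm tall; origin under its centre. Leave alone.

How it is judged (in metres and radians):
On the way, in this order (a step that is already met when the one before it is completed fails the run):
1. the tumbler stands fully down over the free peg, mouth down, let go, while that peg is still more than 50 degrees away from the red mark (horizontal distance between tumbler_center and free_peg below 0.015 m and z of tumbler_center in the frame of free_peg below 0.047 m and angle between tumbler_center's own z axis and vertical below 0.12 rad and contact force between the fingers and tumbler below 0.1 N and x of free_peg in the frame of base above -0.045 m), for 0.2 s.
2. the tumbler is turned in line with the red mark and the knob is gripped and still (horizontal distance between tumbler_center and free_peg below 0.015 m and z of tumbler_center in the frame of free_peg below 0.047 m and angle between tumbler_center's own z axis and vertical below 0.12 rad and contact force between the fingers and tumbler below 0.1 N and y of free_peg in the frame of base between -0.01 and 0.01 m and x of free_peg in the frame of base below -0.055 m and contact force between the fingers and knob above 3 N and velocity of joint carousel between -0.05 and 0.05 rad/s), for 0.3 s.
At the end, for the whole second after the job is handed in: Tumbler mouth down over its peg (within 15 mm of its axis, rim within 4.5 mm of the disc, tilt under 7 deg), no finger on it; peg within 10 mm sideways of the line from axis to red mark, on the mark's side; fingers press the knob with over 3 N; carousel still (under 0.05 rad/s) (all of step 2); the arm keeps its last pose, push and grip.
It fails at once if the egg timer is moved by more than 25 mm (distance of egg_timer from where it was at the start of the episode above 0.025 m).
It fails at once if the garlic is moved by more than 25 mm (distance of garlic from where it was at the start of the episode above 0.025 m).
It fails at once if the salt shaker is moved by more than 25 mm (distance of salt_shaker from where it was at the start of the episode above 0.025 m).
It also fails if it takes over 72 s, if anything falls off the work surface, if the arm or the gripper's body presses on something with over 40 N, if the wrist force passes 120 N, or if a joint passes its speed limit or range.

## Working session

There is one attempt and no reset: what is moved stays moved. The work goes in short steps, Python scripts to look and compute and a shell command to move; the robot and the scene stay as the last step left them, time stands still between calls to the robot, and variables do not carry over. Pictures are saved under pics/ and viewed, at most 10 in all, crops included, and the job is handed in when it is done.

```bash
mkdir -p pics; cat > h.py <<'E'
import numpy as np, cv2, json
from rig import ctrl, optics
def snap(n,f):
    c=optics.capture(n); cv2.imwrite(f'pics/{f}.png',c['img']); np.savez(f'{f}.npz',**c); return c
def ray(c,u,v,z):
    R=np.array(c['R']);t=np.array(c['t']);K=np.array(c['K'])
    d=R.T@np.linalg.solve(K,[u,v,1.]);o=-R.T@t
    return o+d*(z-o[2])/d[2]
def proj(c,X):
    p=np.array(c['K'])@(np.array(c['R'])@np.array(X)+np.array(c['t'])); return p[:2]/p[2]
E
python3 - <<'E'
from h import *
a=snap('top','top1');b=snap('side','side1')
for c in(a,b): print(np.round(-np.array(c['R']).T@c['t']),np.array(c['K'])[0,0])
print(ctrl.sense())
E
```

```text
[ 323. -248. 1581.] 480.579291517875
[  254. -1238.   539.] 421.7143528070684
{'time_s': 0.1, 'joints': array([-1.39939799e+00,  3.13368078e-01,  1.49837274e+00,  1.94025523e-05,
        1.33100404e+00, -2.23421326e-01]), 'dq': array([-9.45635769e-05,  4.99819555e-04, -1.39504686e-03,  1.67547058e-03,
        7.70442878e-04, -5.67463801e-04]), 'tau': array([ 2.54268831e-03, -4.12900686e+01, -2.60140425e+01, -1.63561695e-04,
        3.06908340e-03, -5.93003108e-06]), 'eef_pos': array([ 201.87880831, -484.37933333,  230.80121685]), 'ee_rot': array([-5.75660691e-04,  9.80578167e-01,  1.96127830e-01,  2.44027302e-05]), 'force': array([ 0.61367621, -0.1113712 ,  1.61258905]), 'wrist_torque': array([0.00059308, 0.03155095, 0.00152934]), 'grip_force': 0.0, 'grip_width': 1.0003723104242384}
```

View pics/top1.png

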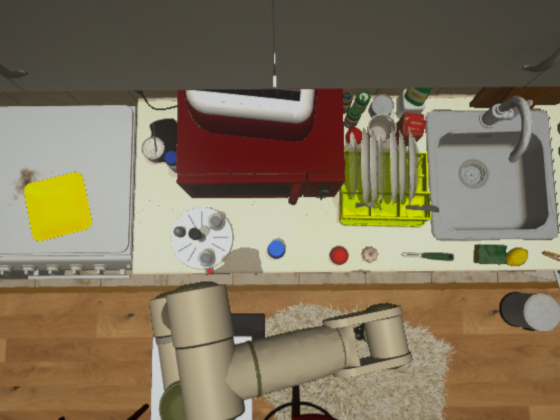

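View pics/side1.png

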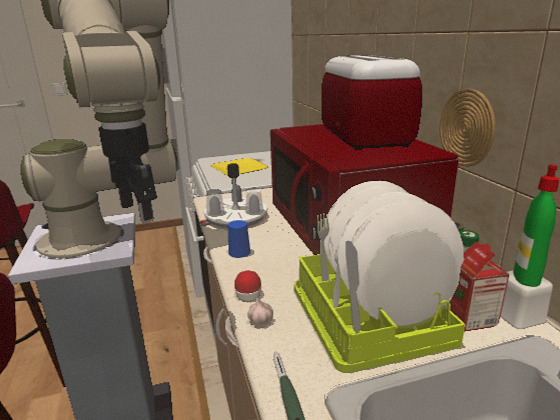

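The top view shows the carousel near (202,237), the tumbler at (277,248), the egg timer at (340,255) and the garlic at (370,254). The salt shaker is probably the item near (152,148). The next step is to zoom in and calculate positions.

```bash
python3 - <<'E'
from h import *
c=dict(np.load('top1.npz')); i=c['img']
cv2.imwrite('pics/crop1.png',cv2.resize(i[195:285,160:300],None,fx=5.7,fy=5.7,interpolation=cv2.INTER_CUBIC))
s=dict(np.load('side1.npz'));j=s['img']
cv2.imwrite('pics/crop2.png',cv2.resize(j[150:270,180:300],None,fx=5,fy=5,interpolation=cv2.INTER_CUBIC))
h=cv2.cvtColor(i,cv2.COLOR_BGR2HSV)
for nm,m,z in (('blue',cv2.inRange(h,(100,120,60),(130,255,255)),85),('red',cv2.inRange(h,(0,150,100),(6,255,255))|cv2.inRange(h,(174,150,100),(180,255,255)),14),('black',cv2.inRange(h,(0,0,0),(180,255,50)),175)):
    m[:,:160]=0;m[:205]=0;m[285:]=0;m[:,400:]=0
    n,_,st,ce=cv2.connectedComponentsWithStats(m)
    for k in range(1,n):
        if st[k,4]>8: print(nm,st[k],ce[k].round(1),ray(c,*ce[k],z).round(1))
E
```

```text
blue [268 241  17  16 202] [275.9 248.5] [ 424.7 -241.2   85. ]
red [331 247  17  17 222] [339.  255.1] [ 406.  -445.8   14. ]
red [207 269   5   5  18] [208.7 270.9] [358.9 -22.5  14. ]
```

View pics/crop1.png

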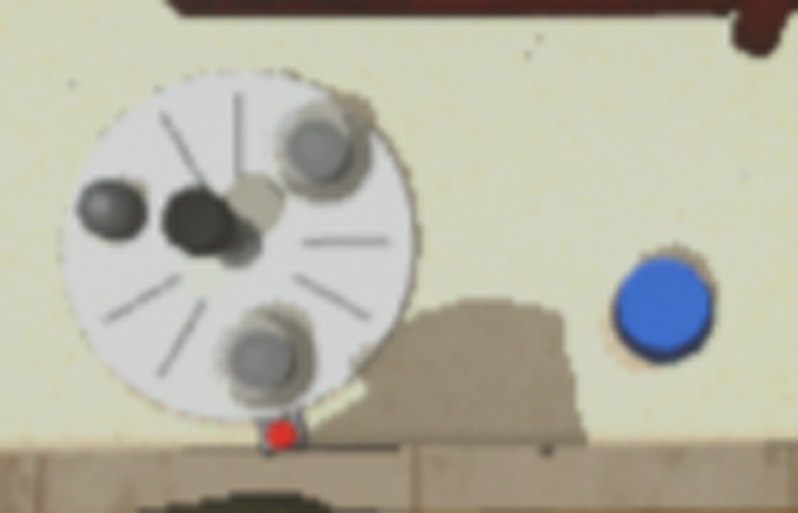

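View pics/crop2.png

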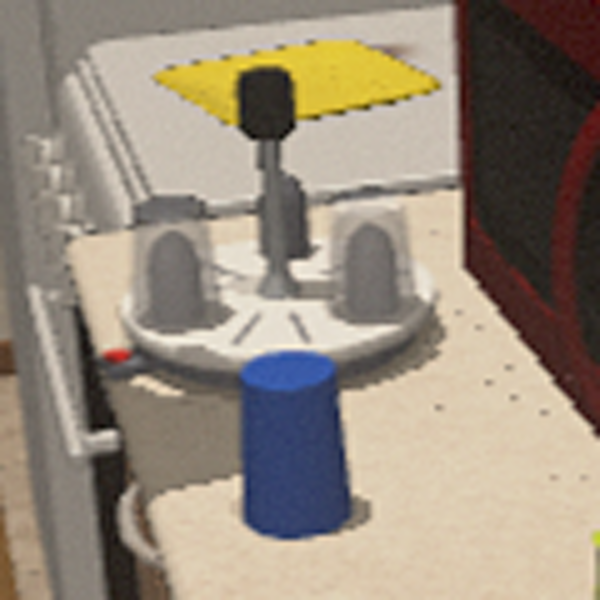

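The crops show the free peg on the carousel's far left, at crop (108,210), with glasses at (318,150) and (262,360). The knob is at (198,221), the red mark at (281,435) and the tumbler top at (662,304). I'll fit all of these together.

```bash
cat > fit.py <<'E'
from h import *
from scipy.optimize import least_squares
c=dict(np.load('top1.npz'));s=dict(np.load('side1.npz'))
P=lambda u,v:np.array([160+u/5.7,195+v/5.7])-.4
S=lambda u,v:np.array([180+u/5,150+v/5])-.4
obs=[(c,P(198,221),'k',172),(c,P(238.5,245),'k',30),(c,P(281,435),'m',14),(c,P(106,208),0,72),(c,P(318,150),1,72),(c,P(262,360),2,72),
(s,S(267,103),'k',155),(s,S(117,356),'m',14),(s,S(174,235),2,85),(s,S(371,228),1,85)]
def pt(p,w,z):
    x,y,th,ph=p
    if w=='k': r,a=0,0
    elif w=='m': r,a=110,ph
    else: r,a=70,th+w*s_*2*np.pi/3
    return [x+r*np.cos(a),y+r*np.sin(a),z]
for s_ in(1,-1):
    f=lambda p:np.concatenate([proj(q,pt(p,w,z))-o for q,o,w,z in obs])
    r=least_squares(f,[445,-10,1.7,3.2],loss='soft_l1')
    print(s_,r.cost,r.x,pt(r.x,0,30)); print(f(r.x).reshape(-1,2).round(1).tolist())
for z,(q,o) in {'top':(c,P(662.5,304)),'side':(s,S(288,371))}.items(): print(z,ray(q,*o,85))
q=s; print('rim', ray(s,*S(297,518),0))
g=lambda X:np.concatenate([proj(c,[*X,85])-P(662.5,304),proj(s,[*X,85])-S(288,371)])
r=least_squares(g,[425,-241]);print(r.x,r.fun)
E
python3 fit.py
```

```text
1 162.76475762091502 [466.62839431  -1.05095368   1.83590165   3.34605998] [np.float64(448.28763051637515), np.float64(66.50359008597835), 30]
[[-0.2, -0.4], [0.3, -0.2], [0.1, -0.0], [-0.1, 11.1], [-0.1, 30.7], [0.0, -42.9], [0.1, 0.5], [0.3, -0.6], [42.5, -5.4], [-32.1, 4.2]]
-1 0.6365063961658588 [465.98821098  -1.12887935   1.32159426   3.34802431] [np.float64(483.25236380436684), np.float64(66.70878738121708), 30]
[[-0.2, -0.2], [0.3, -0.0], [0.2, 0.1], [0.1, -0.0], [-0.1, -0.5], [-0.1, -0.0], [-0.1, 0.5], [0.1, -0.6], [-0.4, 0.1], [-0.2, -0.0]]
top [ 426.30165543 -240.93664364   85.        ]
side [ 425.93770469 -242.26750443   85.        ]
rim [ 424.60354455 -245.45295067    0.        ]
[ 426.17916964 -241.18358449] [ 0.07968089  0.03861653  0.00823864 -0.17502068]
```

The fit gives:

| Item | Value |
|---|---|
| Carousel axis | (466,-1) |
| Free peg | (483,67), at 75.7° |
| Red mark | 191.8° |
| Turn needed | +116° |
| Tumbler | (426,-241) |

I'll grip with the fingers tangential to the peg (tool y at -14.3°), so the first twist is +53°.

```bash
python3 -m handwheel '[[[-1,0.45,0.48,0,0.66],[-1,0.45,0.48,0,0.66],[-1,0.45,0.48,0,0.66],[-1,0.45,0.48,0,0.66],[-1,0.45,0.49,0,0.66],[-1,0.45,0.49,0,0.66],[-1,0.45,0.49,0,0.67],[-1,0.45,0.49,0,0.67],[-1,0.45,0.49,0,0.67],[-1,0.44,0.49,0,0.67]]]' 40; python3 -m handwheel '[[[-1,0,0,0,0],[-1,0,0,0,0]]]'
cat >> h.py <<'E'
def st():
    s=ctrl.sense();w,x,y,z=s['ee_rot']
    ya=np.degrees(np.arctan2(1-2*(x*x+z*z),2*(x*y-w*z)))
    print('t%.2f'%s['time_s'],s['eef_pos'].round(1),'yang %.1f'%ya,'F',s['force'].round(1),'g',round(s['grip_width'],3),round(s['grip_force'],1),'j',s['joints'].round(2))
    return s['eef_pos'],ya
def to(x,y,z,ya):
    p,a=st();print('units',((np.array([x,y,z])-p)/50).round(2),'tw',round((ya-a)/8,2))
E
python3 -c "
from h import *
to(426,-241.2,36,-14.3)"
```

```text
time_s: 1.1
eef_pos: [427.1, -240.4, 231.1]
ee_rot: [-0.0, 0.788, 0.615, -0.0]
force: [1.0, -1.1, -0.1]
grip_width: 0.998
grip_force: 0.0
time_s: 1.3
eef_pos: [426.4, -241.4, 231.0]
ee_rot: [-0.0, 0.789, 0.614, -0.0]
force: [-0.2, -0.1, 0.5]
grip_width: 1.002
grip_force: 0.0
t1.30 [ 426.4 -241.4  231. ] yang -14.2 F [-0.2 -0.1  0.5] g 1.002 0.0 j [-0.75  0.24  1.6  -0.    1.31 -0.51]
units [-0.01  0.   -3.9 ] tw -0.01
```

```bash
python3 -m handwheel '[[[-1,0,0,-0.5,0],[-1,0,0,-0.5,0],[-1,0,0,-0.5,0],[-1,0,0,-0.5,0],[-1,0,0,-0.5,0],[-1,0,0,-0.4,0],[-1,0,0,-0.4,0],[-1,0,0,-0.35,0],[-1,0,0,-0.25,0],[-1,0,0,0,0]]]'; python3 -m handwheel '[[[1,0,0,0,0],[1,0,0,0,0],[1,0,0,0,0],[1,0,0,0,0],[1,0,0,0,0],[1,0,0,0,0],[1,0,0,0,0],[1,0,0,0,0]]]' 30
python3 -c "
from h import *
st()"
```

```text
time_s: 2.3
eef_pos: [425.4, -241.7, 35.0]
ee_rot: [-0.001, 0.79, 0.613, -0.0]
force: [0.6, -0.1, 0.3]
grip_width: 0.999
grip_force: 0.0
time_s: 3.1
eef_pos: [426.8, -242.1, 37.5]
ee_rot: [0.001, 0.789, 0.614, 0.0]
force: [-1.7, 0.6, 6.4]
grip_width: 0.628
grip_force: 30.6
t3.10 [ 426.8 -242.1   37.5] yang -14.2 F [-1.7  0.6  6.4] g 0.628 30.6 j [-0.76  0.49  1.81 -0.    0.83 -0.51]
```

```bash
python3 -m handwheel '[[[1,0,0,0.2,0],[1,0,0,0.4,0],[1,0,0,0.5,0],[1,0,0,0.5,0],[1,0,0,0.5,0],[1,0,0,0.5,0],[1,0,0,0.5,0],[1,0,0,0.5,0],[1,0,0,0.4,0],[1,0,0,0.2,0]]]'
python3 - <<'E'
from h import *
to(483.3,66.7,242,-14.3)
c=snap('side','side2');cv2.imwrite('pics/crop3.png',c['img'][40:340,60:360])
E
```

```text
time_s: 4.1
eef_pos: [426.6, -241.7, 248.8]
ee_rot: [0.002, 0.789, 0.614, 0.0]
force: [-1.3, -0.1, -0.5]
grip_width: 0.629
grip_force: 32.0
t4.10 [ 426.6 -241.7  248.8] yang -14.3 F [-1.3 -0.1 -0.5] g 0.629 32.0 j [-0.75  0.22  1.57  0.    1.35 -0.51]
units [ 1.13  6.17 -0.14] tw -0.01
```

View pics/crop3.png

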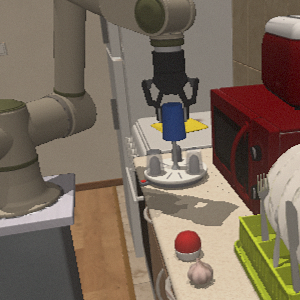

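The picture shows the tumbler held upright in the fingers at crop (172,120), clear of the worktop. Next I'll carry it over the peg.

```bash
python3 -m handwheel '[[[1,0.1,0.3,0,0],[1,0.1,0.6,0,0],[1,0.12,0.7,0,0],[1,0.12,0.7,0,0],[1,0.12,0.7,0,0],[1,0.12,0.7,0,0],[1,0.12,0.7,0,0],[1,0.12,0.7,0,0],[1,0.11,0.6,0,0],[1,0.1,0.47,0,0]]]';python3 -m handwheel '[[[1,0,0,0,0],[1,0,0,0,0],[1,0,0,0,0]]]' >/dev/null
python3 - <<'E'
from h import *
to(483.3,66.7,68,-14.3)
c=snap('side','side3');d=snap('top','top3')
A=cv2.resize(c['img'][60:240,160:310],None,fx=2.6,fy=2.6)
B=cv2.resize(d['img'][190:300,150:250],None,fx=4,fy=4)
h=max(A.shape[0],B.shape[0]);o=np.zeros((h,A.shape[1]+B.shape[1],3),np.uint8);o[:A.shape[0],:A.shape[1]]=A;o[:B.shape[0],A.shape[1]:]=B
cv2.imwrite('pics/m3.png',o)
E
```

```text
time_s: 5.15
eef_pos: [482.5, 68.7, 245.7]
ee_rot: [-0.0, 0.789, 0.614, -0.0]
force: [0.1, 0.2, -1.8]
grip_width: 0.627
grip_force: 32.0
t5.45 [482.7  66.1 246. ] yang -14.3 F [ 1.1 -0.5 -0.9] g 0.627 32.0 j [-0.1   0.22  1.58 -0.    1.34  0.14]
units [ 0.01  0.01 -3.56] tw 0.0
```

View pics/m3.png

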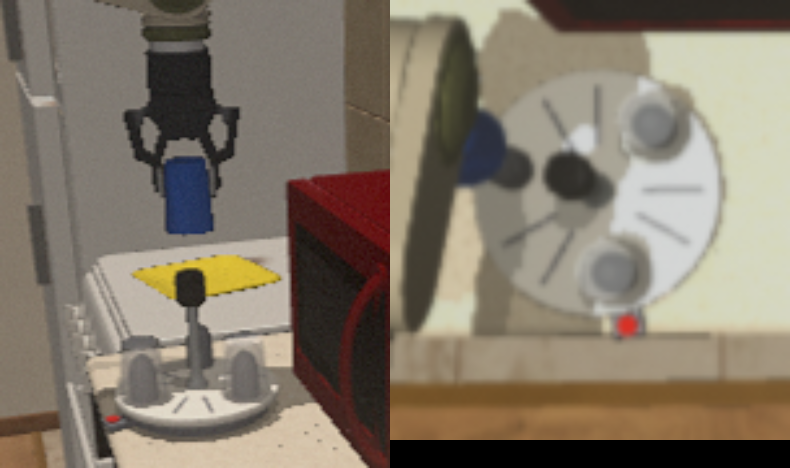

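The carousel hasn't turned, and the tumbler hangs upright above the peg with the axis fit still valid. Next I'll lower it, slowly towards the end.

```bash
python3 -m handwheel '[[[1,0.01,0.01,-0.3,0],[1,0,0,-0.4,0],[1,0,0,-0.4,0],[1,0,0,-0.4,0],[1,0,0,-0.4,0],[1,0,0,-0.4,0],[1,0,0,-0.3,0],[1,0,0,-0.2,0],[1,0,0,-0.2,0],[1,0,0,-0.2,0]]]'; python3 -m handwheel '[[[1,0,0,-0.1,0],[1,0,0,-0.1,0],[1,0,0,-0.1,0],[1,0,0,0,0]]]'
python3 -c "
from h import *
to(483.3,66.7,67.5,-14.3)"
```

```text
time_s: 6.55
eef_pos: [483.7, 67.1, 86.0]
ee_rot: [0.0, 0.79, 0.614, 0.0]
force: [-0.3, 0.0, -0.6]
grip_width: 0.624
grip_force: 32.0
time_s: 6.95
eef_pos: [483.2, 67.4, 70.9]
ee_rot: [-0.0, 0.789, 0.614, -0.0]
force: [0.6, -0.0, -0.1]
grip_width: 0.63
grip_force: 32.0
t6.95 [483.2  67.4  70.9] yang -14.3 F [ 0.6 -0.  -0.1] g 0.63 32.0 j [-0.1   0.43  1.8   0.    0.91  0.15]
units [ 0.   -0.01 -0.07] tw -0.01
```

```bash
python3 -m handwheel '[[[1,0,0,-0.04,0],[1,0,0,-0.03,0],[1,0,0,0,0]]]'; python3 -m handwheel '[[[0.2,0,0,0,0],[0,0,0,0,0],[-0.2,0,0,0,0],[-0.4,0,0,0,0],[-0.7,0,0,0,0],[-0.7,0,0,0,0],[-0.7,0,0,0,0]]]'
python3 -c "
from h import *
st()"
```

```text
time_s: 7.25
eef_pos: [483.4, 67.4, 67.8]
ee_rot: [0.0, 0.789, 0.614, 0.0]
force: [1.7, 0.0, -0.6]
grip_width: 0.627
grip_force: 32.0
time_s: 7.95
eef_pos: [483.4, 67.4, 67.8]
ee_rot: [-0.0, 0.789, 0.614, 0.0]
force: [1.0, 0.2, 0.5]
grip_width: 0.853
grip_force: 0.0
t7.95 [483.4  67.4  67.8] yang -14.3 F [1.  0.2 0.5] g 0.853 0.0 j [-0.1   0.44  1.8   0.    0.91  0.15]
```

```bash
python3 -m handwheel '[[[-0.7,0,0,0.1,0],[-0.7,0,0,0.3,0],[-0.7,0,0,0.4,0],[-0.7,0,0,0.4,0],[-0.7,0,0,0.4,0],[-0.7,0,0,0.4,0],[-0.7,0,0,0.4,0],[-0.7,0,0,0.4,0],[-0.7,0,0,0.3,0],[-0.7,0,0,0.1,0]]]';python3 -m handwheel '[[[-1,-0.08,-0.3,0,0],[-1,-0.09,-0.35,0,0],[-1,-0.09,-0.35,0,0],[-1,-0.08,-0.35,0,0],[-1,0,0,0,0],[-1,0,0,0,0]]]'
python3 - <<'E'
from h import *
to(466,-1.1,136,-14.3)
c=snap('side','side4');d=snap('top','top4')
A=cv2.resize(c['img'][60:240,160:310],None,fx=2.6,fy=2.6)
B=cv2.resize(d['img'][190:300,150:250],None,fx=4,fy=4)
h=max(A.shape[0],B.shape[0]);o=np.zeros((h,A.shape[1]+B.shape[1],3),np.uint8);o[:A.shape[0],:A.shape[1]]=A;o[:B.shape[0],A.shape[1]:]=B
cv2.imwrite('pics/m4.png',o)
E
```

```text
time_s: 8.95
eef_pos: [483.9, 67.4, 229.5]
ee_rot: [0.001, 0.789, 0.614, 0.001]
force: [0.3, 0.2, 0.2]
grip_width: 0.848
grip_force: 0.0
time_s: 9.55
eef_pos: [466.3, 0.0, 227.6]
ee_rot: [-0.0, 0.79, 0.614, -0.0]
force: [-0.6, 0.3, 0.2]
grip_width: 0.999
grip_force: 0.0
t9.55 [466.3   0.  227.6] yang -14.3 F [-0.6  0.3  0.2] g 0.999 0.0 j [-0.25  0.19  1.67  0.    1.28 -0.  ]
units [-0.01 -0.02 -1.83] tw 0.0
```

View pics/m4.png

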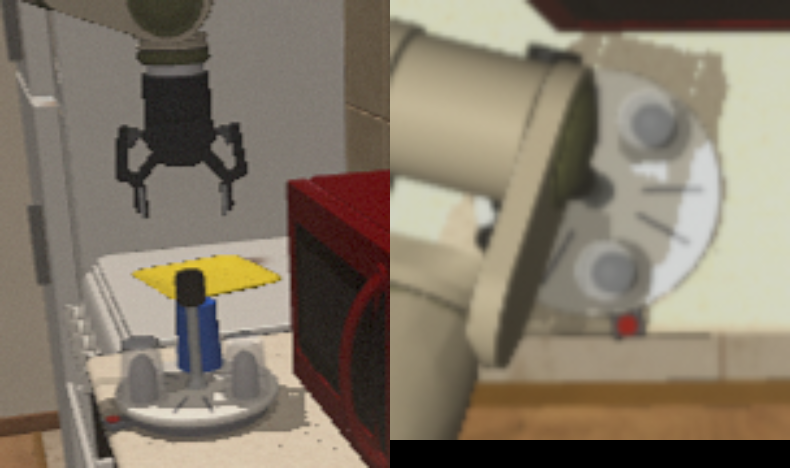

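The tumbler is on the peg behind the post, at crop (198,333), and upright. Next I'll check its height by projection, then lower onto the knob and grip it.

```bash
python3 - <<'E'
from h import *
c=dict(np.load('side4.npz'))
for z in (30,115,123): print(z,((proj(c,[483.3,66.7,z])-[160,60])*2.6).round(1))
E
python3 -m handwheel '[[[-1,0,-0.02,-0.2,0],[-1,0,0,-0.3,0],[-1,0,0,-0.3,0],[-1,0,0,-0.3,0],[-1,0,0,-0.3,0],[-1,0,0,-0.23,0],[-1,0,0,-0.2,0],[-1,0,0,0,0]]]'; python3 -m handwheel '[[[0,0,0,0,0],[0.2,0,0,0,0],[1,0,0,0,0],[1,0,0,0,0],[1,0,0,0,0],[1,0,0,0,0],[1,0,0,0,0],[1,0,0,0,0],[1,0,0,0,0],[1,0,0,0,0]]]' 50
python3 -c "
from h import *
st()"
```

```text
30 [199.5 364.7]
115 [195.1 301.7]
123 [194.7 295.7]
time_s: 10.45
eef_pos: [465.8, -0.8, 135.0]
ee_rot: [-0.001, 0.789, 0.614, -0.001]
force: [0.5, 0.4, -0.3]
grip_width: 0.998
grip_force: 0.0
time_s: 11.45
eef_pos: [465.7, -0.9, 136.8]
ee_rot: [-0.001, 0.789, 0.614, -0.001]
force: [-6.9, 1.4, 7.2]
grip_width: 0.386
grip_force: 50.0
t11.45 [465.7  -0.9 136.8] yang -14.2 F [-6.9  1.4  7.2] g 0.386 50.0 j [-0.25  0.29  1.8  -0.    1.06 -0.01]
```

```bash
python3 -m handwheel '[[[1,0,0,0,0.2],[1,0,0,0,0.4],[1,0,0,0,0.6],[1,0,0,0,0.6],[1,0,0,0,0.6],[1,0,0,0,0.6],[1,0,0,0,0.6],[1,0,0,0,0.6],[1,0,0,0,0.6],[1,0,0,0,0.6]]]';python3 -m handwheel '[[[1,0,0,0,0.6],[1,0,0,0,0.6],[1,0,0,0,0.6],[1,0,0,0,0.6],[1,0,0,0,0.6],[1,0,0,0,0.6],[1,0,0,0,0.6],[1,0,0,0,0.6],[1,0,0,0,0.6],[1,0,0,0,0.6]]]'>/dev/null;python3 -m handwheel '[[[1,0,0,0,0.6],[1,0,0,0,0.6],[1,0,0,0,0.6],[1,0,0,0,0.5],[1,0,0,0,0.4],[1,0,0,0,0.3],[1,0,0,0,0.1],[1,0,0,0,0],[1,0,0,0,0],[1,0,0,0,0]]]'
python3 - <<'E'
from h import *
st()
c=snap('side','side5');d=snap('top','top5')
A=cv2.resize(c['img'][140:240,190:280],None,fx=4.4,fy=4.4)
B=cv2.resize(d['img'][190:300,150:250],None,fx=4,fy=4)
o=np.zeros((440,A.shape[1]+B.shape[1],3),np.uint8);o[:A.shape[0],:A.shape[1]]=A;o[:B.shape[0],A.shape[1]:]=B
cv2.imwrite('pics/m5.png',o)
E
```

```text
time_s: 12.45
eef_pos: [466.9, -0.8, 136.8]
ee_rot: [0.001, 0.507, 0.862, 0.001]
force: [3.0, 3.6, 2.1]
grip_width: 0.383
grip_force: 49.6
time_s: 14.45
eef_pos: [467.8, 1.0, 136.9]
ee_rot: [0.002, -0.102, 0.995, 0.002]
force: [8.7, 16.5, -1.8]
grip_width: 0.387
grip_force: 49.8
t14.45 [467.8   1.  136.9] yang 101.7 F [ 8.7 16.5 -1.8] g 0.387 49.8 j [-0.25  0.29  1.8   0.01  1.05 -2.03]
```

View pics/m5.png

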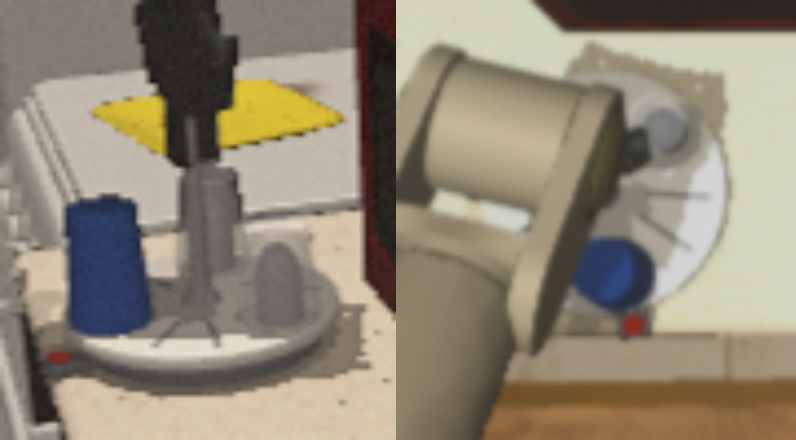

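The picture shows the tumbler next to the red mark in both views. In the side crop its top centre is near (102,205), with the front glass's peg top at (278,242). I'll check the angle against the predicted pixel positions.

```bash
python3 - <<'E'
from h import *
s=dict(np.load('side5.npz'));t=dict(np.load('top5.npz'))
h=cv2.cvtColor(s['img'],cv2.COLOR_BGR2HSV);m=cv2.inRange(h,(100,120,40),(130,255,255));m[:,:195]=0;m[:,235:]=0;m[:180]=0;m[220:]=0
print('side blue bbox',cv2.boundingRect(m),'top bbox',end=' ')
h=cv2.cvtColor(t['img'],cv2.COLOR_BGR2HSV);n=cv2.inRange(h,(100,120,40),(130,255,255));n[:,:190]=0;n[:,220:]=0;n[:235]=0;n[275:]=0
print(cv2.boundingRect(n))
a0=np.linspace(0,2*np.pi,40)
for a in range(180,206,4):
    r=np.radians(a);x,y=466+70*np.cos(r),-1.1+70*np.sin(r)
    L=lambda c:[np.array([proj(c,[x+R*np.cos(q),y+R*np.sin(q),z]) for q in a0 for R,z in((30,30),(25,115))])]
    o=[a]
    for c in(s,t):
        p=L(c)[0];o+= [p.min(0).round(1),p.max(0).round(1)]
    r2=r-4*np.pi/3
    o.append(((proj(s,[466+70*np.cos(r2),-1.1+70*np.sin(r2),85])-[190,140])*4.4).round(0))
    print(*o)
E
```

```text
side blue bbox (205, 185, 19, 31) top bbox (195, 250, 15, 16)
180 [203.1 183. ] [223.3 214.9] [188.8 249.7] [210.8 268.6] [263. 251.]
184 [203.4 183.5] [223.6 215.5] [190.4 249.7] [212.3 268.5] [268. 249.]
188 [203.7 183.9] [224.1 216.1] [192.  249.5] [213.8 268.3] [272. 247.]
192 [204.2 184.4] [224.6 216.6] [193.6 249.2] [215.3 268.1] [276. 245.]
196 [204.8 184.8] [225.2 217.2] [195.2 248.8] [216.8 267.7] [280. 243.]
200 [205.5 185.2] [226.  217.7] [196.7 248.3] [218.2 267.2] [283. 240.]
204 [206.3 185.6] [226.8 218.2] [198.2 247.7] [219.6 266.6] [286. 238.]
```

Side and top views both put the angle at 192–193°, against a target of 191.8°. The knob is gripped with about 50 N.

```bash
python3 -m handwheel '[[[1,0,0,0,0],[1,0,0,0,0],[1,0,0,0,0],[1,0,0,0,0],[1,0,0,0,0]]]'; python3 -c "
from h import *
st();print(ctrl.finish_job())"
```

```text
time_s: 15.05
eef_pos: [467.8, 1.0, 136.9]
ee_rot: [0.002, -0.102, 0.995, 0.002]
force: [9.0, 16.7, -1.6]
grip_width: 0.387
grip_force: 49.8
t15.05 [467.8   1.  136.9] yang 101.7 F [ 9.  16.7 -1.6] g 0.387 49.8 j [-0.25  0.29  1.8   0.01  1.05 -2.03]
the job is handed in; nothing more can be done
None
```

I handed the job in at about 15 s with the blue tumbler mouth down on its peg, turned to within about 1° of the red mark, and the knob still gripped at about 50 N; the hand-in returned no verdict.

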